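# Level the indexing table on its screw foot and hold the level down

### The job

The indexing table on the bench is already level in one direction. Turn its faceplate by the upright handle a quarter turn (either way) into the next click stop, so that the spirit level lying on it points at the screw foot; only then turn that foot's star knob until the bubble stands centred between its two marks. Last, press the level down flat on the faceplate with the fingers, with about 10 N (a kilo's push), and finish while still pressing, bubble centred; leave the other things on the bench where they are.

Things in the scene. Friction and masses are not known exactly. Their poses are not given: they have to be found in the camera images.
- stand: Grey cast three-point stand of a rotary indexing table, fixed on the bench: two fixed feet at its rear (x +60, y +-112 mm) and one screw foot at its front (x -148, y 0). Origin on the bench under the faceplate's centre; -x points from the centre to the screw foot, z up. Only the feet, their 34 mm wide arms and a small pointer reach beyond the faceplate.
- faceplate: Round steel faceplate, 200 mm across, top 85 mm above the bench, turns either way about its upright axis with click stops every 90 degrees (0.4 N m, about 5 N at the handle, to leave one; let go within 20 degrees of a stop it settles in). Origin on its axis, 64 mm above the bench. Its x axis points to the handle; at the start along the stand's +x, away from the screw foot.
- handle (a point): Upright round handle of the faceplate, a black grip 18 mm across from 93 to 129 mm above the bench, 85 mm from the faceplate's axis on its +x side. This point is on its axis, 113 mm above the bench.
- foot_knob (a point): Black star knob on the screw foot, 37 mm across, from 66 to 94 mm above the bench; this point is on its upright axis at 80 mm. Stiff (0.12 N m), stays where left, keeps its height. The table's front starts too low: turn 1.5 to 3.4 rad clockwise seen from above, which raises it 6 mm a turn. With the level pointing at the foot, a radian moves the bubble 2.5 mm.
- level: Engineer's spirit level, a dark steel bar 150 long (its x), 26 wide, 30 mm tall, 0.45 kg, lying loose on the middle of the faceplate, at the start square to the line to the screw foot. Origin at the centre of its underside. Its vial, with two black marks 15.6 mm apart, lies in a pocket in the middle 54 mm of its top, just below the top face; each end is flat for 48 mm.
- bubble (a joint): Where the pale bubble (12 mm long) stands along the vial: 0 = midway between the marks, positive towards the level's +x (in m, up to +-0.016). It runs to the higher end, about 0.54 mm for each milliradian of slope, and needs about a second to settle.
- spanner: Bystander: open-ended spanner 180 mm long, lying beside the table.
- jar: Bystander: glass jar with steel lid, 60 mm across, 75 mm tall.
- brush: Bystander: paint brush 190 mm long, lying beside the table.
- tin: Bystander: steel tin 68 mm across, 85 mm tall.
Not all that is in view belongs to the job. What is shaped like the level but red or yellow is not meant.

How it is judged (in metres and radians):
On the way, in this order (a step that is already met when the one before it is completed fails the run):
1. the faceplate has been indexed a quarter turn and rests in the click stop, the level pointing at the screw foot (angle between the y axis of faceplate and the x axis of stand, either way round below 0.08 rad and angle between the x axis of level and the x axis of stand, either way round below 0.2 rad and angular speed of faceplate below 0.1 rad/s), for 0.6 s.
2. the screw foot has been turned until the bubble stands between the marks (value of joint bubble between -0.0018 and 0.0018 m and angle between the y axis of faceplate and the x axis of stand, either way round below 0.08 rad), for 0.5 s.
At the end, for the whole second after the job is handed in: Faceplate in the click stop a quarter turn on (within 0.08 rad), level on its middle (30 mm) pointing at the screw foot (0.2 rad), bubble within 1.8 mm of centre, fingers pressing the level (3 to 30 N; over 9 N between level and faceplate, its weight included), all through the last second (all of step 2 and angle between the x axis of level and the x axis of stand, either way round below 0.2 rad and horizontal distance between level and faceplate below 0.03 m and contact force between the fingers and level between 3 and 30 N and contact force between level and faceplate above 9 N); the arm keeps its last pose, push and grip.
It fails at once if a bystander was moved by more than 30 mm (distance of any of spanner, jar, brush, tin from where it was at the start of the episode above 0.03 m).
It also fails if it takes over 72 s, if anything falls off the work surface, if the arm or the gripper's body presses on something with over 40 N, if the wrist force passes 120 N, or if a joint passes its speed limit or range.

### The arm

A 7-joint arm with a two-finger parallel gripper is mounted at the origin on the work surface. World frame = base frame: x ahead of the robot, y to its left, z up, the work surface at z = 0. Lengths are in mm, angles in rad, forces in N, time in s.
With the tool pointing down it reaches from about 400 to 875 mm from the base axis. Payload 6.5 kg.
Tool frame: the origin (TCP) lies on the centre line of the jaws, within the pads' length; the fingertips stand 8 mm ahead of it and the grasp point (between the pads) lies 11 mm behind it; z points along the fingers, y is the line along which they close (so a half turn about z gives the same grasp; the last joint's range is limited). The gripper opens to 85 mm and grips with 20 to 120 N. Pads are 22 mm wide; open, the fingers measure 114 mm over their backs; the gripper's body (76 mm by 85 mm) begins 54 mm behind the grasp point. The pads swing forward as they close: fully open they stand 13 mm farther back than shut.
Start: joints at [1.172, 0.536, -0.004, 1.538, 0.003, 1.067, -0.071], TCP at [212.345, -614.329, 239.29] pointing down, gripper open.
Joint ranges: [-2.7, 2.7], [-0.37, 2.16], [-1.27, 1.26], [0.24, 2.4], [-1.31, 4.45], [0.19, 1.91], [-2.76, 2.76]. Speed limits (rad/s): [2.39, 2.39, 3.14, 3.14, 3.14, 3.14, 3.14].

### API

Orientations are given as a unit quaternion [w, x, y, z].
In Python, from station import env gives the robot as it stands. The module is installed in compiled form; this text tells all that it offers.
- The arm moves only by the tool carry_out, never from a script. Its argument "plan" is a list of rows, each an object with "fingers": the opening, from 0 (shut) to 1 (fully open); "linear": the shift along the tool's x, y, z in m, a list of three; "spin": the turn about the tool's z in rad. In form: [{"fingers": fingers, "linear": [dx, dy, dz], "spin": spin}, ...]. A call has exactly 8 rows; each row shifts and turns the commanded pose from where the row before left it, along the tool's axes as they then stand; what a row does not reach is not made up. A row lasts 1/10 s, in which the tool goes at most 50 mm and 8.59 degrees, less where a joint would pass 70% of its speed; a pose out of reach is approached as far as the arm can. A call with a gripper value outside its range is refused whole. The fingers move at their own pace and stop on an object; "squeeze" is the grip in N (left out, the last holds). Time passes only in rows, so rows that do not move let the fingers close, or fill a call up. It gives the time, the measured TCP pose, the force, the opening and the grip force at its end, in the units of the state.
- env.read_state(): the state, without advancing time (a new reading comes with each control period).
- env.grab_frame(name): name is "side" or "top"; returns the picture (420x560x3 uint8, red, green, blue); there is no depth.
- env.camera_model(name): a dict with "camera_matrix" (3x3 intrinsics, pixels), "k1" (the pictures are not rectified: a ray, as slopes to the right and down, at radius r is drawn at 1 + k1 r^2 times it, then the intrinsics apply), "view" (4x4, takes a point from world to camera coordinates). Camera axes: x right, y down, z forward; pixel columns grow to the right and rows downward; lengths in mm; the calibration is good to about 2 mm. A picture is of the moment at which its call begins. camera_model takes no time and is no camera call.
- env.hand_in(): hands the job in; it is judged then, once.
The state is a dict: "time_s": time; "q": joint angles; "dq": joint speeds; "tau": joint torques, N m; "tool_pos": TCP position; "tcp_rot": TCP orientation; "wrist_force": force on the tool from outside, world axes, zero at the start; "moment": the same for the moment, N m; "opening": finger opening in mm; "finger_force": force on a finger pad.
Only numpy, scipy, OpenCV 4.12 (cv2) and the standard library are available. Lean on these libraries where they do the work, as an engineer would, in place of code of your own. Each camera call takes 0.05 s, during which the arm holds its last target. There are 200 camera calls.

## Working session

There is one attempt and no reset: what is moved stays moved. The work goes in short steps, Python scripts to look and compute and a tool call to move; the robot and the scene stay as the last step left them, time stands still between calls to the robot, and variables do not carry over. Pictures are saved under pics/ and viewed, at most 10 in all, crops included, and the job is handed in when it is done.

Besides the shell and the picture viewer there is one more tool, called after ">>>" by a JSON object that holds its "api" and its "payload". carry_out: Moves the arm, as the interface text tells. Its arguments: {"type":"object","properties":{"plan":{"type":"array","items":{"type":"object","properties":{"fingers":{"type":"number"},"linear":{"type":"array","items":{"type":"number"}},"spin":{"type":"number"}}}},"squeeze":{"type":"number"}},"required":["plan"]}

```bash
mkdir -p pics; cat > h.py <<'E'
import numpy as np, cv2
from station import env
def cam(n):
    c=env.camera_model(n); return np.array(c["camera_matrix"],float),float(c["k1"]),np.array(c["view"],float)
def proj(n,P):
    K,k,V=cam(n); p=(V[:3,:3]@np.atleast_2d(P).T).T+V[:3,3]; s=p[:,:2]/p[:,2:]; s=s*(1+k*(s**2).sum(1,keepdims=True))
    return s@K[:2,:2].T+K[:2,2]
def ray(n,uv,z):
    K,k,V=cam(n); d=np.linalg.solve(K[:2,:2],np.array(uv,float)-K[:2,2]); s=d.copy()
    for _ in range(30): s=d/(1+k*(s@s))
    R=V[:3,:3]; o=-R.T@V[:3,3]; w=R.T@np.array([*s,1]); return o+w*(z-o[2])/w[2]
def snap(n,f):
    im=env.grab_frame(n); cv2.imwrite(f"pics/{f}.png",im[:,:,::-1]); return im
E
python3 - <<'E'
from h import *
snap("top","t0");snap("side","s0")
s=env.read_state();print(s)
for n in("top","side"):
    V=cam(n)[2];print(n,-V[:3,:3].T@V[:3,3],V[:3,:3])
E
```

```text
{'time_s': 0.1, 'q': array([ 1.17178567,  0.5370591 , -0.00442885,  1.5387427 ,  0.00260863,
        1.06733162, -0.07118315]), 'dq': array([-0.00030692, -0.00104194,  0.00042454, -0.0028816 ,  0.00031452,
        0.00015605, -0.00140077]), 'tau': array([ 3.93880429e-03, -5.84556913e+01,  1.05245378e+00, -2.59773678e+01,
        1.26932363e-02,  4.64290642e-03, -2.02945023e-05]), 'tool_pos': array([ 212.15682433, -613.82296193,  238.53341764]), 'tcp_rot': array([-7.43928373e-04,  9.86179282e-01,  1.65679914e-01, -1.89012351e-04]), 'wrist_force': array([ 0.59861672, -0.03226464, -0.05999646]), 'moment': array([0.01158339, 0.02705799, 0.00082287]), 'finger_force': 0.0, 'opening': 85.44284061976848}
top [ 492.73628419    6.86606256 1167.45952582] [[ 0.027274   -0.99962376 -0.00290821]
 [-0.99414567 -0.02682003 -0.10466649]
 [ 0.10454911  0.00574586 -0.99450313]]
side [190.65285868 722.3316121  835.76658353] [[-0.86338169 -0.5045499  -0.00120273]
 [-0.339666    0.5829931  -0.73806914]
 [ 0.3730939  -0.63682686 -0.67472402]]
```

View pics/t0.png

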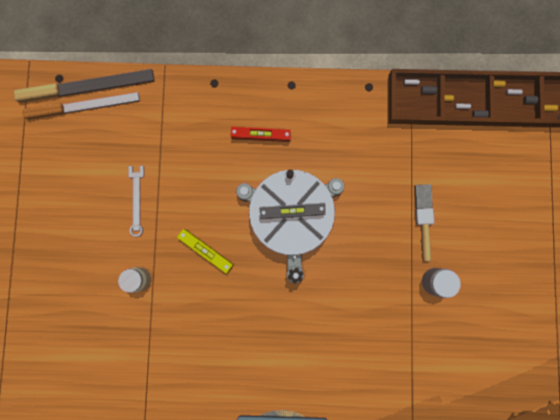

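View pics/s0.png

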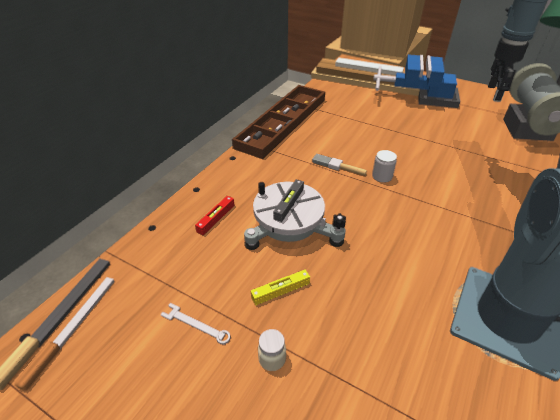

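Top view: faceplate centre ≈(292,212), handle (290,174), level (292,211), screw foot knob (295,273). Side view: handle (262,188), knob (340,220). Bystanders are well away from the table.

```bash
python3 - <<'E'
from h import *
im=cv2.imread("pics/t0.png")
print("face",ray("top",(292,212),85),"handle",ray("top",(290,173),129),"knob",ray("top",(295,274.5),94))
print("knob side",ray("side",(340,217),94),"handle side",ray("side",(262,183),129))
hsv=cv2.cvtColor(im,cv2.COLOR_BGR2HSV)
# bright faceplate ellipse
g=((hsv[...,1]<60)&(hsv[...,2]>110)).astype('u1'); g[:160]=0;g[265:]=0;g[:,:238]=0;g[:,350:]=0
g=cv2.morphologyEx(g,cv2.MORPH_OPEN,np.ones((15,15)))
c=max(cv2.findContours(g,0,1)[0],key=cv2.contourArea);print(cv2.fitEllipse(cv2.convexHull(c)))
print(ray("top",cv2.fitEllipse(cv2.convexHull(c))[0],85))
a=cv2.resize(im[160:290,235:350],None,fx=4.5,fy=4.5,interpolation=2)
b=cv2.resize(cv2.imread("pics/s0.png")[165:250,235:355],None,fx=2.3,fy=2.3)
cv2.imwrite("pics/c0.png",a)
E
```

```text
face [592.65238873  -9.9364739   85.        ] handle [676.92969965  -2.51339159 129.        ] knob [448.84881193 -20.22114507  94.        ]
knob side [444.61568077 -21.7485073   94.        ] handle side [675.21754489  -2.55356145 129.        ]
((293.0826721191406, 239.1107177734375), (34.007450103759766, 45.9884033203125), 86.0866928100586)
[529.57691739 -14.02967524  85.        ]
```

View pics/c0.png

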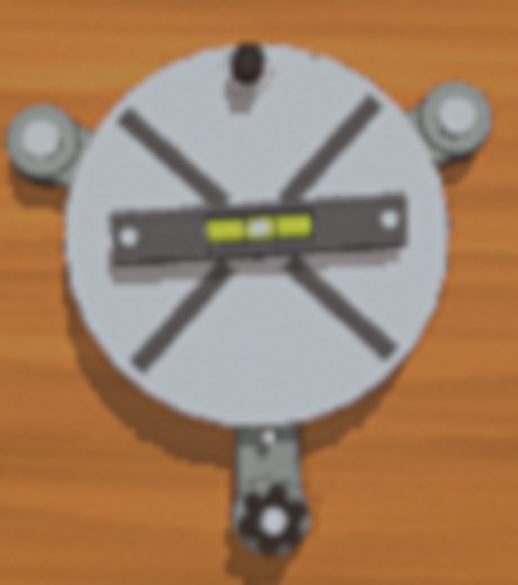

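>>> {"api": "carry_out", "payload": {"plan": [{"fingers": 0.6,"linear": [0,0,0],"spin": 0.128},{"fingers": 0.6,"linear": [0,0,0],"spin": 0.128},{"fingers": 0.6,"linear": [0.028,-0.032,0],"spin": 0},{"fingers": 0.6,"linear": [0.028,-0.032,0],"spin": 0},{"fingers": 0.6,"linear": [0.028,-0.032,0],"spin": 0},{"fingers": 0.6,"linear": [0.028,-0.032,0],"spin": 0},{"fingers": 0.6,"linear": [0.028,-0.032,0],"spin": 0},{"fingers": 0.6,"linear": [0.028,-0.032,0],"spin": 0}], "squeeze": 30}}

```text
time_s: 0.9
tool_pos: [365.7, -408.3, 239.1]
tcp_rot: [-0.0, 0.999, 0.038, -0.0]
wrist_force: [1.4, -0.5, 0.4]
opening: 51.3
finger_force: 0.0
```

>>> {"api": "carry_out", "payload": {"plan": [{"fingers": 0.6,"linear": [0.028,-0.032,0],"spin": 0},{"fingers": 0.6,"linear": [0.028,-0.032,0],"spin": 0},{"fingers": 0.6,"linear": [0.028,-0.032,0],"spin": 0},{"fingers": 0.6,"linear": [0.028,-0.032,0],"spin": 0},{"fingers": 0.6,"linear": [0.028,-0.032,0],"spin": 0},{"fingers": 0.6,"linear": [0.028,-0.032,0],"spin": 0},{"fingers": 0.6,"linear": [0.028,-0.032,0],"spin": 0},{"fingers": 0.6,"linear": [0.028,-0.032,0],"spin": 0}]}}

```text
time_s: 1.7
tool_pos: [569.4, -136.1, 239.0]
tcp_rot: [0.0, 0.999, 0.038, -0.0]
wrist_force: [0.6, -1.0, 0.1]
opening: 51.5
finger_force: 0.0
```

```bash
cat >> h.py <<'E'
def pose():
    s=env.read_state(); w,x,y,z=s["tcp_rot"]; p=s["tool_pos"]; psi=2*np.arctan2(y,x)
    psi=(psi+np.pi)%(2*np.pi)-np.pi
    return s,p,psi
def togo(T,yaw=None):
    s,p,a=pose(); d=np.array(T)-p; c,n=np.cos(a),np.sin(a)
    print("t",round(s["time_s"],2),"tcp",p.round(1),"yaw",round(a,3),"q",s["q"].round(2),"F",s["wrist_force"].round(1),"M",s["moment"].round(2),"open",round(s["opening"],1),"grip",round(s["finger_force"],1))
    print("tool shift",np.round([c*d[0]+n*d[1],n*d[0]-c*d[1],-d[2]],1), "spin",None if yaw is None else round(a-yaw,3))
E
python3 -c "
from h import *
togo([677,-3,102],.078)"
```

```text
t 1.7 tcp [ 569.4 -136.1  239. ] yaw 0.077 q [ 0.26  0.43 -0.14  1.71  0.07  1.01 -1.39] F [ 0.6 -1.   0.1] M [ 0.01 -0.07 -0.02] open 51.5 grip 0.0
tool shift [ 117.5 -124.5  137. ] spin -0.001
```

>>> {"api": "carry_out", "payload": {"plan": [{"fingers": 0.6,"linear": [0.0293,-0.0311,0],"spin": 0},{"fingers": 0.6,"linear": [0.0293,-0.0311,0],"spin": 0},{"fingers": 0.6,"linear": [0.0293,-0.0311,0],"spin": 0},{"fingers": 0.6,"linear": [0.0293,-0.0311,0],"spin": 0},{"fingers": 0.6,"linear": [0,0,0.03],"spin": 0},{"fingers": 0.6,"linear": [0,0,0.03],"spin": 0},{"fingers": 0.6,"linear": [0,0,0],"spin": 0},{"fingers": 0.6,"linear": [0,0,0],"spin": 0}]}}

```text
time_s: 2.5
tool_pos: [675.7, -4.8, 179.2]
tcp_rot: [0.0, 0.999, 0.038, -0.001]
wrist_force: [0.5, -0.1, 0.3]
opening: 51.3
finger_force: 0.0
```

```bash
python3 -c "
from h import *
togo([677,-3,104],.078)
a=snap('side','s1');b=snap('top','t1')
A=cv2.resize(a[120:260,200:360],None,fx=4,fy=4,interpolation=2)[:,:,::-1]
cv2.imwrite('pics/c1.png',A)"
```

```text
t 2.5 tcp [675.7  -4.8 179.2] yaw 0.076 q [ 0.04  0.65 -0.15  1.5   0.11  1.   -1.63] F [ 0.5 -0.1  0.3] M [ 0.01 -0.08  0.03] open 51.3 grip 0.0
tool shift [ 1.4 -1.7 75.2] spin -0.002
```

View pics/c1.png

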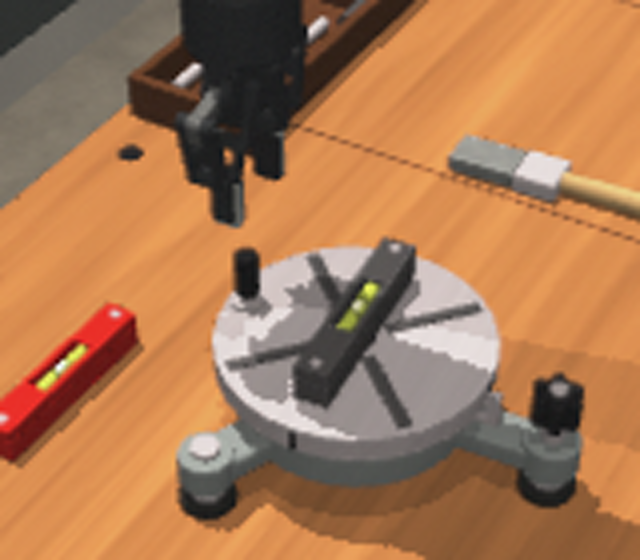

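Crop shows the fingers (mid ≈(250,195)) straight above the handle (246,255); straddling it. Down and close.

>>> {"api": "carry_out", "payload": {"plan": [{"fingers": 0.6,"linear": [0.0014,-0.0017,0.025],"spin": 0},{"fingers": 0.6,"linear": [0,0,0.025],"spin": 0},{"fingers": 0.6,"linear": [0,0,0.025],"spin": 0},{"fingers": 0,"linear": [0,0,0],"spin": 0},{"fingers": 0,"linear": [0,0,0],"spin": 0},{"fingers": 0,"linear": [0,0,0],"spin": 0},{"fingers": 0,"linear": [0,0,0],"spin": 0},{"fingers": 0,"linear": [0,0,0],"spin": 0}], "squeeze": 30}}

```text
time_s: 3.4
tool_pos: [678.5, -2.5, 106.4]
tcp_rot: [-0.0, 0.999, 0.038, 0.001]
wrist_force: [-2.4, 1.2, 7.2]
opening: 17.2
finger_force: 30.5
```

```bash
python3 -c "
from h import *
togo([677,-3,104],.078)"
```

```text
t 3.4 tcp [678.5  -2.5 106.4] yaw 0.077 q [ 0.03  0.74 -0.14  1.54  0.12  0.87 -1.65] F [-2.4  1.2  7.2] M [ 0.16  0.48 -0.1 ] open 17.2 grip 30.5
tool shift [-1.6  0.4  2.4] spin -0.001
```

>>> {"api": "carry_out", "payload": {"plan": [{"fingers": 0,"linear": [-0.0002,-0.0056,0],"spin": -0.0654},{"fingers": 0,"linear": [-0.0002,-0.0056,0],"spin": -0.0654},{"fingers": 0,"linear": [-0.0002,-0.0056,0],"spin": -0.0654},{"fingers": 0,"linear": [-0.0002,-0.0056,0],"spin": -0.0654},{"fingers": 0,"linear": [-0.0002,-0.0056,0],"spin": -0.0654},{"fingers": 0,"linear": [-0.0002,-0.0056,0],"spin": -0.0654},{"fingers": 0,"linear": [-0.0002,-0.0056,0],"spin": -0.0654},{"fingers": 0,"linear": [-0.0002,-0.0056,0],"spin": -0.0654}]}}

```text
time_s: 4.2
tool_pos: [665.0, 38.1, 106.3]
tcp_rot: [0.001, 0.955, 0.296, 0.003]
wrist_force: [2.8, -1.5, 2.0]
opening: 17.2
finger_force: 30.2
```

```bash
python3 -c "
from h import *
th=.078+.523
togo([592.5+85*np.cos(th),-9.8+85*np.sin(th),104],th)"
```

```text
t 4.2 tcp [665.   38.1 106.3] yaw 0.601 q [ 0.06  0.73 -0.27  1.57  0.24  0.87 -1.27] F [ 2.8 -1.5  2. ] M [-0.28 -0.47 -0.31] open 17.2 grip 30.2
tool shift [-1.9 -1.5  2.3] spin -0.0
```

Tracking well, small forces. Continue, with a slightly shortened end.

>>> {"api": "carry_out", "payload": {"plan": [{"fingers": 0,"linear": [-0.0002,-0.0056,0],"spin": -0.0654},{"fingers": 0,"linear": [-0.0002,-0.0056,0],"spin": -0.0654},{"fingers": 0,"linear": [-0.0002,-0.0056,0],"spin": -0.0654},{"fingers": 0,"linear": [-0.0002,-0.0056,0],"spin": -0.0654},{"fingers": 0,"linear": [-0.0002,-0.0056,0],"spin": -0.0654},{"fingers": 0,"linear": [-0.0002,-0.0056,0],"spin": -0.0654},{"fingers": 0,"linear": [-0.0002,-0.0056,0],"spin": -0.0654},{"fingers": 0,"linear": [-0.0002,-0.0056,0],"spin": -0.0654}]}}

```text
time_s: 5.0
tool_pos: [630.3, 68.7, 106.0]
tcp_rot: [0.001, 0.846, 0.534, 0.002]
wrist_force: [-0.3, 1.0, 2.9]
opening: 17.0
finger_force: 30.4
```

>>> {"api": "carry_out", "payload": {"plan": [{"fingers": 0,"linear": [-0.0002,-0.0056,0],"spin": -0.0654},{"fingers": 0,"linear": [-0.0002,-0.0056,0],"spin": -0.0654},{"fingers": 0,"linear": [-0.0002,-0.0056,0],"spin": -0.0654},{"fingers": 0,"linear": [-0.0002,-0.0056,0],"spin": -0.0654},{"fingers": 0,"linear": [-0.0002,-0.0056,0],"spin": -0.0654},{"fingers": 0,"linear": [-0.0002,-0.0056,0],"spin": -0.0654},{"fingers": 0,"linear": [-0.0002,-0.0056,0],"spin": -0.0654},{"fingers": 0,"linear": [-0.0002,-0.0056,0],"spin": -0.0654}]}}

```text
time_s: 5.8
tool_pos: [586.8, 76.8, 105.7]
tcp_rot: [0.001, 0.679, 0.734, 0.002]
wrist_force: [2.2, 2.4, -0.2]
opening: 17.2
finger_force: 30.0
```

```bash
python3 -c "
from h import *
th=.078+1.571
togo([592.5+85*np.cos(th),-9.8+85*np.sin(th),104],th)"
```

```text
t 5.8 tcp [586.8  76.8 105.7] yaw 1.65 q [ 0.18  0.67 -0.54  1.77  0.45  0.82 -0.49] F [ 2.2  2.4 -0.2] M [ 0.35 -0.52 -0.01] open 17.2 grip 30.0
tool shift [-1.8 -1.1  1.7] spin 0.001
```

>>> {"api": "carry_out", "payload": {"plan": [{"fingers": 0.5,"linear": [0,0,0],"spin": 0},{"fingers": 0.5,"linear": [0,0,0],"spin": 0},{"fingers": 0.5,"linear": [0,0,0],"spin": 0},{"fingers": 0.6,"linear": [0,0,-0.025],"spin": 0},{"fingers": 0.6,"linear": [0,0,-0.045],"spin": 0},{"fingers": 0.6,"linear": [0,0,-0.045],"spin": -0.14},{"fingers": 0.6,"linear": [0,0,0],"spin": -0.14},{"fingers": 0.6,"linear": [0,0,0],"spin": -0.14}]}}

```text
time_s: 6.6
tool_pos: [586.4, 75.8, 221.2]
tcp_rot: [0.002, 0.51, 0.86, 0.001]
wrist_force: [-0.2, -0.6, -0.2]
opening: 51.1
finger_force: 0.0
```

>>> {"api": "carry_out", "payload": {"plan": [{"fingers": 0.6,"linear": [0,0,0],"spin": -0.144},{"fingers": 0.6,"linear": [0,0,0],"spin": -0.144},{"fingers": 0.6,"linear": [0,0,0],"spin": -0.144},{"fingers": 0.6,"linear": [0,0,0],"spin": -0.144},{"fingers": 0.6,"linear": [0,0,0],"spin": -0.144},{"fingers": 0.6,"linear": [0,0,0],"spin": -0.144},{"fingers": 0.6,"linear": [0,0,0],"spin": -0.144},{"fingers": 0.6,"linear": [0,0,0],"spin": -0.144}]}}

```text
time_s: 7.4
tool_pos: [585.4, 75.5, 219.2]
tcp_rot: [-0.0, -0.041, 0.999, -0.0]
wrist_force: [-0.9, -1.1, -0.2]
opening: 51.0
finger_force: 0.0
```

```bash
python3 -c "
from h import *
togo([445,-21.3,160],3.22)
a=snap('side','s2');b=snap('top','t2')
A=cv2.resize(a[150:260,225:365],None,fx=4,fy=4,interpolation=2)
B=cv2.resize(b[150:290,235:350],None,fx=2,fy=2,interpolation=2)
C=np.zeros((440,800,3),'u1');C[:,:560]=A;C[:280,565:795]=B
cv2.imwrite('pics/c2.png',C[:,:,::-1])"
```

```text
t 7.4 tcp [585.4  75.5 219.2] yaw -3.06 q [ 0.46  0.65 -0.96  1.68  0.58  1.12  0.98] F [-0.9 -1.1 -0.2] M [-0.02  0.06  0.01] open 51.0 grip 0.0
tool shift [147.8 -85.1  59.2] spin -6.28
```

View pics/c2.png

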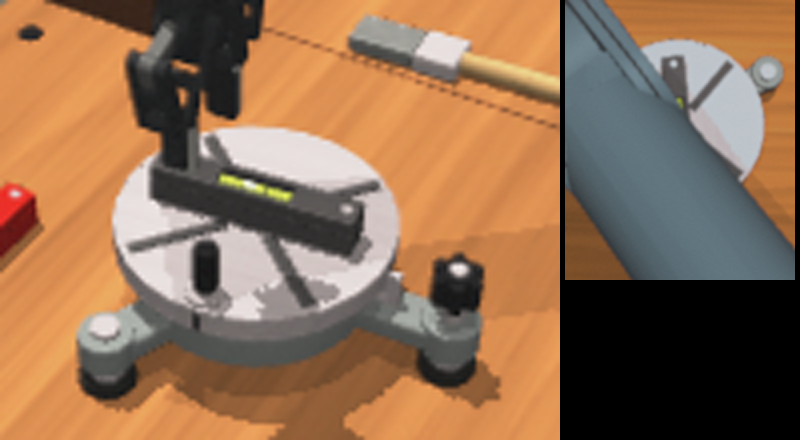

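Level points at the foot, handle at +y side. Bubble (crop ≈(250,184)) is off to the rear of the vial's middle (256,187), as expected. I'll write a subpixel profile measurement.

```bash
cat >> h.py <<'E'
C0=np.array([592.5,-9.8]); YAW=.078
def vial(n,im,ax,z=113,c=C0):
    """profile along level axis (unit ax); returns vial centre, length, bubble offset in mm, lateral centre"""
    ax=np.array(ax); lat=np.array([-ax[1],ax[0]]); s=np.arange(-40,40.1,.5); w=np.arange(-12,12.1,1.)
    G=np.array([[*(c+a*ax+b*lat),z] for a in s for b in w])
    uv=proj(n,G).astype('f4').reshape(len(s),len(w),2)
    p=cv2.remap(im.astype('f4'),uv[...,0].copy(),uv[...,1].copy(),cv2.INTER_CUBIC)
    y=np.clip(p[...,0]-70,0,None)        # red: vial (yellow/pale) against dark bar
    lc=(y[40:121]*w).sum()/y[40:121].sum(); k=abs(w-lc)<=3
    R=p[:,k,0].mean(1);B=p[:,k,2].mean(1)
    h=(R.max()+R[:8].mean()+0)/2; i=np.where(R>h)[0]; f=lambda a,b:s[a]+(h-R[a])/(R[b]-R[a])*(s[b]-s[a])
    l,r=f(i[0]-1,i[0]),f(i[-1],i[-1]+1); m=(l+r)/2
    inn=(s>l+4)&(s<r-4); b=np.clip(B-B[inn].min()-.35*(B[inn].max()-B[inn].min()),0,None)*inn
    return np.round([m,r-l,(b*s).sum()/b.sum()-m,lc],2)
X=np.array([np.cos(YAW),np.sin(YAW)]);Y=np.array([-X[1],X[0]])
E
python3 -c "
from h import *
L=lambda f:cv2.imread(f'pics/{f}.png')[:,:,::-1]
for f,n in(('t0','top'),('s0','side'),('s1','side')):print(f,vial(n,L(f),-Y))
print('s2',vial('side',L('s2'),X))
"
```

```text
t0 [-0.19 51.64  0.29  1.17]
s0 [-1.49 50.79  0.82 -0.61]
s1 [-0.38 48.76  0.19 -1.04]
s2 [ 0.86 50.37  4.64  2.19]
```

>>> {"api": "carry_out", "payload": {"plan": [{"fingers": 0.6,"linear": [0.037,-0.0213,0],"spin": 0},{"fingers": 0.6,"linear": [0.037,-0.0213,0],"spin": 0},{"fingers": 0.6,"linear": [0.037,-0.0213,0],"spin": 0},{"fingers": 0.6,"linear": [0.037,-0.0213,0],"spin": 0},{"fingers": 0.6,"linear": [0,0,0.03],"spin": 0},{"fingers": 0.6,"linear": [0,0,0.03],"spin": 0},{"fingers": 0.6,"linear": [0,0,0],"spin": 0},{"fingers": 0.6,"linear": [0,0,0],"spin": 0}]}}

```text
time_s: 8.3
tool_pos: [444.4, -19.9, 159.8]
tcp_rot: [-0.0, -0.038, 0.999, 0.0]
wrist_force: [1.3, 0.2, 0.0]
opening: 51.2
finger_force: 0.0
```

```bash
python3 -c "
from h import *
togo([445,-21.3,75],-3.063)
for i in range(4): print(vial('side',env.grab_frame('side'),X))
a=snap('side','s3')
cv2.imwrite('pics/c3.png',cv2.resize(a[120:260,225:385],None,fx=4,fy=4,interpolation=2)[:,:,::-1])"
```

```text
t 8.3 tcp [444.4 -19.9 159.8] yaw -3.066 q [ 0.76  0.51 -1.    2.09  0.58  0.85  1.06] F [1.3 0.2 0. ] M [0.05 0.02 0.  ] open 51.2 grip 0.0
tool shift [-0.5 -1.4 84.8] spin -0.003
[ 0.85 50.91  4.63  2.32]
[ 0.86 50.94  4.62  2.32]
[ 0.84 50.97  4.63  2.31]
[ 0.83 50.92  4.64  2.31]
```

View pics/c3.png

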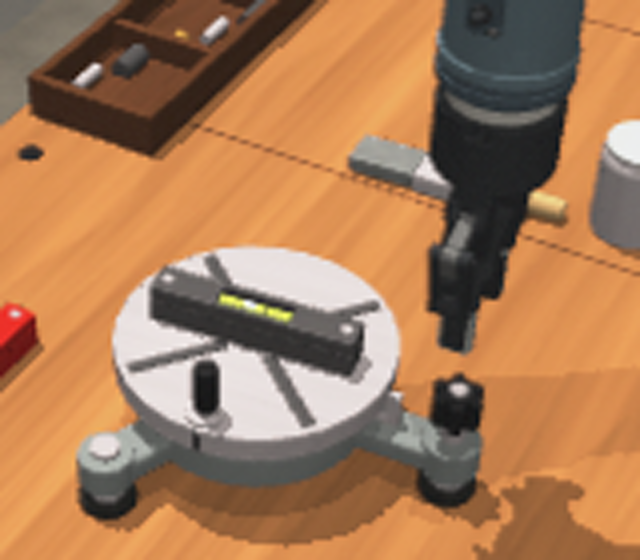

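Gripper is straight above the knob (fingertip (457,345), knob (458,395)); bubble +4.6 mm to the rear → about 1.85 rad clockwise. Descend and grip.

>>> {"api": "carry_out", "payload": {"plan": [{"fingers": 0.65,"linear": [-0.0005,-0.0014,0.028],"spin": 0},{"fingers": 0.65,"linear": [0,0,0.028],"spin": 0},{"fingers": 0.65,"linear": [0,0,0.028],"spin": 0},{"fingers": 0,"linear": [0,0,0],"spin": 0},{"fingers": 0,"linear": [0,0,0],"spin": 0},{"fingers": 0,"linear": [0,0,0],"spin": 0},{"fingers": 0,"linear": [0,0,0],"spin": 0},{"fingers": 0,"linear": [0,0,0],"spin": 0}], "squeeze": 60}}

```text
time_s: 9.35
tool_pos: [443.8, -20.9, 75.3]
tcp_rot: [-0.001, -0.039, 0.999, 0.001]
wrist_force: [1.6, 6.1, -22.6]
opening: 34.4
finger_force: 62.0
```

```bash
python3 -c "
from h import *
togo([445,-21.3,75],-3.063)"
```

```text
t 9.35 tcp [443.8 -20.9  75.3] yaw -3.064 q [ 0.63  0.64 -0.85  2.14  0.76  0.7   0.91] F [  1.6   6.1 -22.6] M [ 0.81 -0.2   0.13] open 34.4 grip 62.0
tool shift [-1.2 -0.5  0.3] spin -0.001
```

>>> {"api": "carry_out", "payload": {"plan": [{"fingers": 0,"linear": [0,0,0],"spin": 0.1},{"fingers": 0,"linear": [0,0,0],"spin": 0.1},{"fingers": 0,"linear": [0,0,0],"spin": 0.1},{"fingers": 0,"linear": [0,0,0],"spin": 0.1},{"fingers": 0,"linear": [0,0,0],"spin": 0.1},{"fingers": 0,"linear": [0,0,0],"spin": 0.1},{"fingers": 0,"linear": [0,0,0],"spin": 0.1},{"fingers": 0,"linear": [0,0,0],"spin": 0.1}]}}

```text
time_s: 10.15
tool_pos: [444.4, -18.7, 75.3]
tcp_rot: [-0.001, 0.354, 0.935, 0.002]
wrist_force: [3.8, 10.9, -27.6]
opening: 34.2
finger_force: 62.2
```

```bash
python3 -c "
from h import *
togo([445,-21.3,75],-3.063)
print(vial('side',env.grab_frame('side'),X))"
```

```text
t 10.15 tcp [444.4 -18.7  75.3] yaw 2.417 q [ 0.49  0.57 -0.67  2.14  0.61  0.62  0.24] F [  3.8  10.9 -27.6] M [ 1.84 -0.29  0.18] open 34.2 grip 62.2
tool shift [-2.1 -1.6  0.3] spin 5.48
[ 1.01 50.7   4.2   2.44]
```

>>> {"api": "carry_out", "payload": {"plan": [{"fingers": 0,"linear": [0,0,0],"spin": 0.1},{"fingers": 0,"linear": [0,0,0],"spin": 0.1},{"fingers": 0,"linear": [0,0,0],"spin": 0.1},{"fingers": 0,"linear": [0,0,0],"spin": 0.1},{"fingers": 0,"linear": [0,0,0],"spin": 0.1},{"fingers": 0,"linear": [0,0,0],"spin": 0.1},{"fingers": 0,"linear": [0,0,0],"spin": 0.1},{"fingers": 0,"linear": [0,0,0],"spin": 0.1}]}}

```text
time_s: 11.0
tool_pos: [446.4, -17.7, 75.4]
tcp_rot: [-0.001, 0.69, 0.724, 0.004]
wrist_force: [8.9, 11.6, -33.4]
opening: 34.0
finger_force: 62.8
```

>>> {"api": "carry_out", "payload": {"plan": [{"fingers": 0,"linear": [0,0,0],"spin": 0},{"fingers": 0,"linear": [0,0,0],"spin": 0},{"fingers": 0,"linear": [0,0,0],"spin": 0},{"fingers": 0,"linear": [0,0,0],"spin": 0},{"fingers": 0,"linear": [0,0,0],"spin": 0},{"fingers": 0,"linear": [0,0,0],"spin": 0},{"fingers": 0,"linear": [0,0,0],"spin": 0},{"fingers": 0,"linear": [0,0,0],"spin": 0}]}}

```text
time_s: 11.8
tool_pos: [446.4, -17.7, 75.4]
tcp_rot: [-0.001, 0.689, 0.725, 0.004]
wrist_force: [8.8, 11.0, -32.5]
opening: 33.9
finger_force: 63.0
```

```bash
python3 -c "
from h import *
togo([445,-21.3,75],1.478)
for i in range(6):print(vial('side',env.grab_frame('side'),X))
print(vial('top',snap('top','t4'),X));snap('side','s4')"
```

```text
t 11.8 tcp [446.4 -17.7  75.4] yaw 1.621 q [ 0.34  0.53 -0.47  2.15  0.44  0.56 -0.41] F [  8.8  11.  -32.5] M [ 2.35 -1.21 -0.09] open 33.9 grip 63.0
tool shift [-3.5 -1.6  0.4] spin 0.143
[ 1.3  50.72  1.34  2.21]
[ 1.3  50.71  1.34  2.23]
[ 1.3  50.7   1.34  2.22]
[ 1.3  50.66  1.34  2.22]
[ 1.3  50.7   1.33  2.22]
[ 1.29 50.67  1.36  2.23]
[ 2.330e+00  5.052e+01  1.160e+00 -5.000e-02]
```

>>> {"api": "carry_out", "payload": {"plan": [{"fingers": 0,"linear": [0.001,0.0005,0.0005],"spin": 0.11},{"fingers": 0,"linear": [0.001,0.0005,0.0005],"spin": 0.11},{"fingers": 0,"linear": [0,0,0],"spin": 0.11},{"fingers": 0,"linear": [0,0,0],"spin": 0.11},{"fingers": 0,"linear": [0,0,0],"spin": 0.11},{"fingers": 0,"linear": [0,0,0],"spin": 0},{"fingers": 0,"linear": [0,0,0],"spin": 0},{"fingers": 0,"linear": [0,0,0],"spin": 0}]}}

```text
time_s: 13.0
tool_pos: [448.1, -17.9, 75.3]
tcp_rot: [-0.0, 0.86, 0.51, 0.003]
wrist_force: [6.7, 4.3, -17.9]
opening: 34.2
finger_force: 64.4
```

>>> {"api": "carry_out", "payload": {"plan": [{"fingers": 0,"linear": [0,0,0],"spin": 0},{"fingers": 0,"linear": [0,0,0],"spin": 0},{"fingers": 0,"linear": [0,0,0],"spin": 0},{"fingers": 0,"linear": [0,0,0],"spin": 0},{"fingers": 0,"linear": [0,0,0],"spin": 0},{"fingers": 0,"linear": [0,0,0],"spin": 0},{"fingers": 0,"linear": [0,0,0],"spin": 0},{"fingers": 0,"linear": [0,0,0],"spin": 0}]}}

```text
time_s: 13.8
tool_pos: [448.0, -17.9, 75.2]
tcp_rot: [-0.0, 0.86, 0.51, 0.003]
wrist_force: [6.2, 4.0, -18.1]
opening: 34.1
finger_force: 64.4
```

```bash
python3 -c "
from h import *
togo([445,-21.3,75],1.478)
for i in range(2):print(vial('side',env.grab_frame('side'),X))
a=snap('top','t5');b=snap('side','s5');print(vial('top',a,X))
A=cv2.resize(a[188:236,262:322],None,fx=6.5,fy=6.5,interpolation=2)
B=cv2.resize(b[180:228,262:322],None,fx=6.5,fy=6.5,interpolation=2)
cv2.imwrite('pics/c5.png',np.hstack([A,B])[:,:,::-1])"
```

```text
t 13.8 tcp [448.  -17.9  75.2] yaw 1.069 q [ 0.22  0.5  -0.33  2.15  0.31  0.53 -0.85] F [  6.2   4.  -18.1] M [ 0.98 -0.93 -0.08] open 34.1 grip 64.4
tool shift [-4.4 -1.   0.2] spin -0.409
[ 1.99 52.26 -0.25  2.16]
[ 1.99 52.27 -0.24  2.16]
[ 2.48 50.46 -0.12 -0.07]
```

View pics/c5.png

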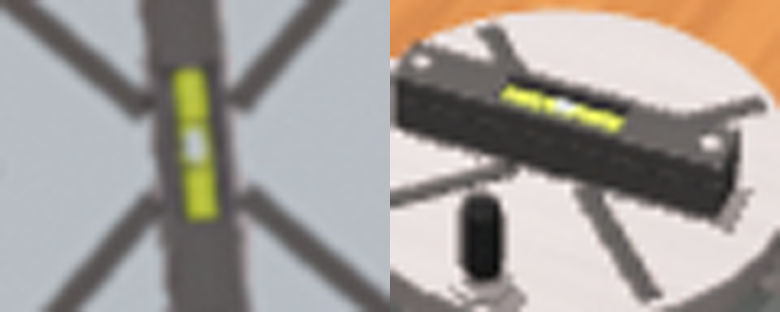

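Top crop: bubble at (193,145), marks at (193,118)/(200,168) → centred; side agrees. Release and lift.

>>> {"api": "carry_out", "payload": {"plan": [{"fingers": 0.56,"linear": [0,0,0],"spin": 0},{"fingers": 0.56,"linear": [0,0,0],"spin": 0},{"fingers": 0.56,"linear": [0,0,0],"spin": 0},{"fingers": 0.56,"linear": [0,0,-0.025],"spin": 0},{"fingers": 0.56,"linear": [0,0,-0.03],"spin": 0},{"fingers": 0.56,"linear": [0,0,-0.03],"spin": 0},{"fingers": 1,"linear": [0,0,-0.03],"spin": 0},{"fingers": 1,"linear": [0,0,0],"spin": -0.1}]}}

```text
time_s: 14.8
tool_pos: [448.5, -19.8, 193.4]
tcp_rot: [0.002, 0.834, 0.552, 0.003]
wrist_force: [0.9, 0.4, -0.7]
opening: 74.9
finger_force: 0.0
```

>>> {"api": "carry_out", "payload": {"plan": [{"fingers": 1,"linear": [0,0,0],"spin": -0.12},{"fingers": 1,"linear": [0,0,0],"spin": -0.12},{"fingers": 1,"linear": [0,0,0],"spin": -0.12},{"fingers": 1,"linear": [0,0,0],"spin": -0.12},{"fingers": 1,"linear": [0,0,0],"spin": 0},{"fingers": 1,"linear": [0,0,0],"spin": 0},{"fingers": 1,"linear": [0,0,0],"spin": 0},{"fingers": 1,"linear": [0,0,0],"spin": 0}]}}

```text
time_s: 15.6
tool_pos: [445.8, -19.8, 189.4]
tcp_rot: [0.0, 0.68, 0.734, -0.0]
wrist_force: [0.3, 0.3, 0.4]
opening: 85.5
finger_force: 0.0
```

```bash
python3 -c "
from h import *
togo([595,-9.6,130],1.649)
for i in range(2):print(vial('side',env.grab_frame('side'),X))
print(vial('top',snap('top','t6'),X))"
```

```text
t 15.6 tcp [445.8 -19.8 189.4] yaw 1.647 q [ 0.41  0.31 -0.54  2.08  0.22  0.81 -0.19] F [0.3 0.3 0.4] M [-0.01  0.03 -0.01] open 85.5 grip 0.0
tool shift [ -1.2 149.6  59.4] spin -0.002
[ 1.99 52.26 -0.25  2.18]
[ 1.98 52.24 -0.23  2.18]
[ 2.5  50.5  -0.16 -0.07]
```

Bubble unchanged after release. Move over the level.

>>> {"api": "carry_out", "payload": {"plan": [{"fingers": 1,"linear": [-0.0003,0.0374,0],"spin": 0},{"fingers": 1,"linear": [-0.0003,0.0374,0],"spin": 0},{"fingers": 1,"linear": [-0.0003,0.0374,0],"spin": 0},{"fingers": 1,"linear": [-0.0003,0.0374,0],"spin": 0},{"fingers": 1,"linear": [0,0,0.025],"spin": 0},{"fingers": 1,"linear": [0,0,0.025],"spin": 0},{"fingers": 1,"linear": [0,0,0],"spin": 0},{"fingers": 1,"linear": [0,0,0],"spin": 0}]}}

```text
time_s: 16.55
tool_pos: [594.9, -9.3, 139.4]
tcp_rot: [-0.0, 0.679, 0.734, -0.0]
wrist_force: [0.6, 1.0, 1.4]
opening: 84.9
finger_force: 0.0
```

```bash
python3 -c "
from h import *
togo([595,-9.6,112],1.649)
a=snap('side','s7');print(vial('side',a,X))
cv2.imwrite('pics/c7.png',cv2.resize(a[120:260,225:365],None,fx=4,fy=4,interpolation=2)[:,:,::-1])"
```

```text
t 16.55 tcp [594.9  -9.3 139.4] yaw 1.648 q [ 0.28  0.61 -0.46  1.74  0.34  0.87 -0.26] F [0.6 1.  1.4] M [-0.03 -0.07  0.01] open 84.9 grip 0.0
tool shift [-0.3  0.1 27.4] spin -0.001
[-1.53 42.5   3.93  1.21]
```

View pics/c7.png

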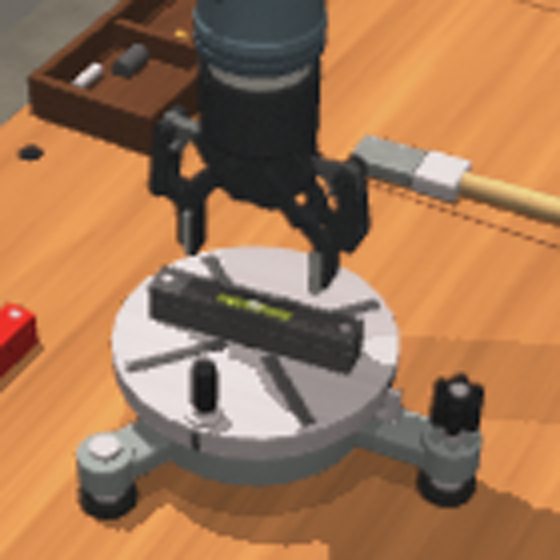

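Both fingers stand above the level's flat ends ((190,245), (320,285)). Lower carefully.

>>> {"api": "carry_out", "payload": {"plan": [{"fingers": 1,"linear": [0,0,0.008],"spin": 0},{"fingers": 1,"linear": [0,0,0.008],"spin": 0},{"fingers": 1,"linear": [0,0,0.003],"spin": 0},{"fingers": 1,"linear": [0,0,0.002],"spin": 0},{"fingers": 1,"linear": [0,0,0],"spin": 0},{"fingers": 1,"linear": [0,0,0],"spin": 0},{"fingers": 1,"linear": [0,0,0],"spin": 0},{"fingers": 1,"linear": [0,0,0],"spin": 0}]}}

```text
time_s: 17.4
tool_pos: [595.2, -9.4, 118.5]
tcp_rot: [0.0, 0.679, 0.734, 0.0]
wrist_force: [-0.4, -0.2, -0.4]
opening: 85.5
finger_force: 0.0
```

>>> {"api": "carry_out", "payload": {"plan": [{"fingers": 1,"linear": [0,0,0.001],"spin": 0},{"fingers": 1,"linear": [0,0,0.001],"spin": 0},{"fingers": 1,"linear": [0,0,0.001],"spin": 0},{"fingers": 1,"linear": [0,0,0.001],"spin": 0},{"fingers": 1,"linear": [0,0,0],"spin": 0},{"fingers": 1,"linear": [0,0,0],"spin": 0},{"fingers": 1,"linear": [0,0,0],"spin": 0},{"fingers": 1,"linear": [0,0,0],"spin": 0}]}}

```text
time_s: 18.2
tool_pos: [595.0, -9.4, 114.3]
tcp_rot: [-0.0, 0.679, 0.734, -0.0]
wrist_force: [-0.1, -1.1, -0.4]
opening: 85.0
finger_force: 0.0
```

>>> {"api": "carry_out", "payload": {"plan": [{"fingers": 1,"linear": [0,0,0.001],"spin": 0},{"fingers": 1,"linear": [0,0,0.001],"spin": 0},{"fingers": 1,"linear": [0,0,0],"spin": 0},{"fingers": 1,"linear": [0,0,0],"spin": 0},{"fingers": 1,"linear": [0,0,0],"spin": 0},{"fingers": 1,"linear": [0,0,0],"spin": 0},{"fingers": 1,"linear": [0,0,0],"spin": 0},{"fingers": 1,"linear": [0,0,0],"spin": 0}]}}

```text
time_s: 19.0
tool_pos: [595.1, -9.5, 112.3]
tcp_rot: [0.0, 0.679, 0.734, -0.0]
wrist_force: [1.2, -0.6, -0.1]
opening: 85.5
finger_force: 0.0
```

>>> {"api": "carry_out", "payload": {"plan": [{"fingers": 1,"linear": [0,0,0.001],"spin": 0},{"fingers": 1,"linear": [0,0,0.001],"spin": 0},{"fingers": 1,"linear": [0,0,0],"spin": 0},{"fingers": 1,"linear": [0,0,0],"spin": 0},{"fingers": 1,"linear": [0,0,0],"spin": 0},{"fingers": 1,"linear": [0,0,0],"spin": 0},{"fingers": 1,"linear": [0,0,0],"spin": 0},{"fingers": 1,"linear": [0,0,0],"spin": 0}]}}

```text
time_s: 19.8
tool_pos: [595.0, -9.4, 110.3]
tcp_rot: [-0.0, 0.679, 0.734, -0.0]
wrist_force: [0.3, -0.5, -0.6]
opening: 85.4
finger_force: 0.0
```

>>> {"api": "carry_out", "payload": {"plan": [{"fingers": 1,"linear": [0,0,0.001],"spin": 0},{"fingers": 1,"linear": [0,0,0.0005],"spin": 0},{"fingers": 1,"linear": [0,0,0],"spin": 0},{"fingers": 1,"linear": [0,0,0],"spin": 0},{"fingers": 1,"linear": [0,0,0],"spin": 0},{"fingers": 1,"linear": [0,0,0],"spin": 0},{"fingers": 1,"linear": [0,0,0],"spin": 0},{"fingers": 1,"linear": [0,0,0],"spin": 0}]}}

```text
time_s: 20.6
tool_pos: [595.2, -9.4, 110.0]
tcp_rot: [0.0, 0.679, 0.734, -0.0]
wrist_force: [-3.6, -0.5, 10.6]
opening: 85.3
finger_force: 5.4
```

Contact with 10.6 N. Hold, verify, and check the bubble.

>>> {"api": "carry_out", "payload": {"plan": [{"fingers": 1,"linear": [0,0,0.0001],"spin": 0},{"fingers": 1,"linear": [0,0,0],"spin": 0},{"fingers": 1,"linear": [0,0,0],"spin": 0},{"fingers": 1,"linear": [0,0,0],"spin": 0},{"fingers": 1,"linear": [0,0,0],"spin": 0},{"fingers": 1,"linear": [0,0,0],"spin": 0},{"fingers": 1,"linear": [0,0,0],"spin": 0},{"fingers": 1,"linear": [0,0,0],"spin": 0}]}}

```text
time_s: 21.4
tool_pos: [595.2, -9.4, 110.0]
tcp_rot: [0.0, 0.679, 0.734, -0.0]
wrist_force: [-2.7, -0.3, 10.9]
opening: 85.0
finger_force: 5.8
```

```bash
python3 -c "
from h import *
togo([595,-9.6,110],1.649)
a=snap('side','s8');print(vial('side',a,X))
cv2.imwrite('pics/c8.png',cv2.resize(a[165:235,245:345],None,fx=7,fy=7,interpolation=2)[:,:,::-1])"
```

```text
t 21.4 tcp [595.2  -9.4 110. ] yaw 1.648 q [ 0.26  0.65 -0.44  1.76  0.37  0.81 -0.28] F [-2.7 -0.3 10.9] M [-0.16  1.21  0.09] open 85.0 grip 5.8
tool shift [-0.2 -0.2 -0. ] spin -0.001
[ 2.83 50.66 -1.24  1.73]
```

View pics/c8.png

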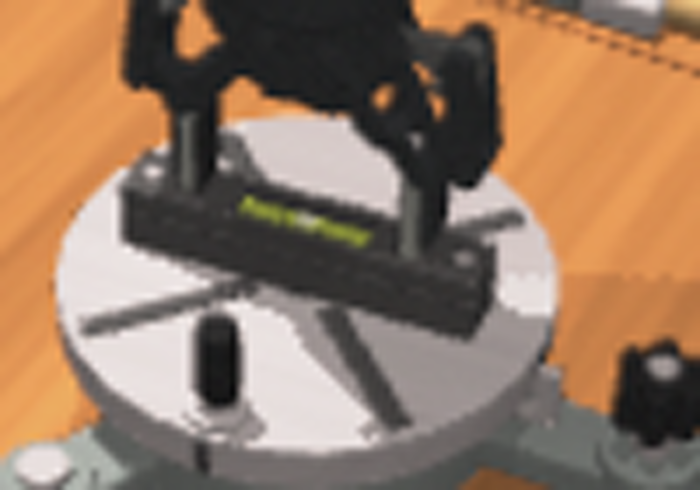

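Fingers rest on both flat ends, bubble near the middle at (308,220), but the vial is now shaded. Check the bubble against the marks in the unshaded image, and in both for consistency.

```bash
python3 -c "
from h import *
s=np.arange(-20,28,1.)
for n,f,lc in(('top','t0',1.2),('top','t6',-.07),('side','s5',2.2),('side','s8',2.2)):
    im=cv2.imread(f'pics/{f}.png')[:,:,::-1].astype('f4'); ax=-Y if f=='t0' else X; lat=np.array([-ax[1],ax[0]])
    p=np.zeros((len(s),3))
    for w in(-2,-1,0,1,2):
        uv=proj(n,np.array([[*(C0+a*ax+(lc+w)*lat),113] for a in s])).astype('f4')
        p+=cv2.remap(im,uv[None,:,0].copy(),uv[None,:,1].copy(),cv2.INTER_CUBIC)[0]/5
    print(f,'\n R',list(zip(s.astype(int),p[:,0].astype(int))),'\n B',p[:,2].astype(int))
"
```

```text
t0 
 R [(np.int64(-20), np.int64(178)), (np.int64(-19), np.int64(177)), (np.int64(-18), np.int64(176)), (np.int64(-17), np.int64(177)), (np.int64(-16), np.int64(177)), (np.int64(-15), np.int64(178)), (np.int64(-14), np.int64(178)), (np.int64(-13), np.int64(178)), (np.int64(-12), np.int64(177)), (np.int64(-11), np.int64(173)), (np.int64(-10), np.int64(167)), (np.int64(-9), np.int64(158)), (np.int64(-8), np.int64(149)), (np.int64(-7), np.int64(146)), (np.int64(-6), np.int64(153)), (np.int64(-5), np.int64(164)), (np.int64(-4), np.int64(172)), (np.int64(-3), np.int64(176)), (np.int64(-2), np.int64(179)), (np.int64(-1), np.int64(178)), (np.int64(0), np.int64(177)), (np.int64(1), np.int64(177)), (np.int64(2), np.int64(177)), (np.int64(3), np.int64(176)), (np.int64(4), np.int64(174)), (np.int64(5), np.int64(168)), (np.int64(6), np.int64(162)), (np.int64(7), np.int64(153)), (np.int64(8), np.int64(145)), (np.int64(9), np.int64(144)), (np.int64(10), np.int64(153)), (np.int64(11), np.int64(166)), (np.int64(12), np.int64(173)), (np.int64(13), np.int64(176)), (np.int64(14), np.int64(177)), (np.in
[... 4987 characters left out ...]
5)), (np.int64(12), np.int64(104)), (np.int64(13), np.int64(110)), (np.int64(14), np.int64(116)), (np.int64(15), np.int64(120)), (np.int64(16), np.int64(121)), (np.int64(17), np.int64(120)), (np.int64(18), np.int64(120)), (np.int64(19), np.int64(121)), (np.int64(20), np.int64(122)), (np.int64(21), np.int64(121)), (np.int64(22), np.int64(119)), (np.int64(23), np.int64(116)), (np.int64(24), np.int64(119)), (np.int64(25), np.int64(129)), (np.int64(26), np.int64(140)), (np.int64(27), np.int64(144))] 
 B [ 55  55  55  55  55  55  55  55  55  55  54  54  54  54  56  62  72  89
 108 125 135 138 136 131 124 111  91  73  61  52  49  49  50  52  53  53
  53  53  53  53  54  54  54  54  55  57  61  62]
```

Top image, unshaded: marks at −5.1 and 10.9 mm, bubble centre at 2.5 mm, so about −0.4 mm off centre. Pressing has not moved the bubble or the marks. Handing in.

```bash
python3 -c "
from h import *
togo([595,-9.6,110],1.649); print(env.hand_in())"
```

```text
t 21.45 tcp [595.2  -9.4 109.9] yaw 1.648 q [ 0.26  0.65 -0.44  1.76  0.37  0.81 -0.28] F [-3.4 -1.2 11.6] M [-0.18  1.22 -0.01] open 85.5 grip 5.8
tool shift [-0.2 -0.2 -0.1] spin -0.001
the job is handed in; nothing more can be done
None
```

The job is handed in at 21.5 s, and no verdict came back: the faceplate is turned a quarter turn, the bubble was about 0.4 mm off centre (limit 1.8 mm), and the fingers were pressing the level with about 11 N.

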